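# Open the stuck jar of small parts

## Robot

A 6-joint arm with a two-finger parallel gripper is mounted at the origin on a cart in front of the work surface, level with it; the furniture and walls round the work are solid. World frame = base frame: x ahead of the robot, y to its left, z up, the work surface at z = 0. Lengths are in m, angles in rad, forces in N, time in s.
With the tool pointing down it reaches from about 0.35 to 0.85 m from the base axis. Payload 8.1 kg.
Tool frame: the origin (TCP) lies at the centre of the arm's flange, where the gripper is bolted on; the fingertips stand 186 mm ahead of it and the grasp point (between the pads) lies 167 mm ahead of it; z points along the fingers, y is the line along which they close (so a half turn about z gives the same grasp; the last joint's range is limited). The gripper opens to 93 mm and grips with 3 to 60 N. Pads are 15 mm wide; open, the fingers measure 128 mm over their backs; the gripper's body (75 mm by 188 mm) begins 65 mm behind the grasp point.
Start: joints at [1.134, 0.13, 1.488, -0, 1.523, -0.085], TCP at [0.207, 0.563, 0.405] pointing down, gripper open.
Joint ranges: [-2.96, 2.96], [-0.89, 2.26], [0.02, 2.5], [-1.34, 4.48], [0, 2.73], [-2.66, 2.66]. Speed limits (rad/s): [2.39, 2.39, 2.79, 3.14, 3.14, 3.14].

## Interface

Orientations are given as a rotation vector (axis times angle).
In Python, from plant import read_state, read_camera, camera_params, robot gives the robot as it stands.
- The arm moves only by the tool carry_out, never from a script. Its argument "targets" is a list of rows, each an object of numbers: "hand": the opening in per cent of the stroke, from 0 (shut) to 100 (fully open); "x", "y", "z": the shift along the tool's x, y, z in m; "ax", "ay", "az": the turn, a rotation vector about the tool's x, y, z in rad. In form: [{"hand": .., "x": .., "y": .., "z": .., "ax": .., "ay": .., "az": ..}, ...]. A call has 1 to 8 rows; each row is the pose to reach, as a shift and turn from the pose commanded when the call began, along the tool's axes at that moment; what a row does not reach only later rows make up. A row lasts 1/8 s, in which the tool goes at most 62.5 mm and 10.7 degrees, less where a joint would pass 70% of its speed; a pose out of reach is approached as far as the arm can. A call with a gripper value outside its range is refused whole. The fingers move at their own pace and stop on an object; "newtons" is the grip in N (left out, the last holds). Time passes only in rows, so rows that repeat a pose let the fingers close. It gives the time, the measured TCP pose, the force, the opening and the grip force at its end, in the units of the state.
- read_state(): the state, without advancing time (a new reading comes with each control period).
- read_camera(name): name is "scene" or "side" or "wrist"; returns (picture, depth): 480x640x3 uint8, blue, green, red; 480x640 float32, m along the optical axis (not along the pixel's ray), 0 where there is no reading.
- camera_params(name): a dict with "fx", "fy", "cx", "cy" (pixels), "position" and "rotation" of the camera in the world. Camera axes: x right, y up, looking along -z (the intrinsics and any distortion apply to the point x, -y, -z); pixel columns grow to the right and rows downward; lengths in m; the calibration is good to about 2 mm. A picture is of the moment at which its call begins: read the wrist's pose just before it. camera_params takes no time and is no camera call; for the wrist camera it gives the pose at the moment of the call.
- robot.close_job(): hands the job in; it is judged then, once.
The state is a dict: "t": time; "q": joint angles; "dq": joint speeds; "joint_torque": joint torques, N m; "tool_pos": TCP position; "orientation": TCP orientation; "force": force on the tool from outside, world axes, zero at the start; "wrist_torque": the same for the moment, N m; "opening": finger opening in m; "gripper_force": force on a finger pad.
Only numpy, scipy, OpenCV 4.12 (cv2) and the standard library are available. Lean on these libraries where they do the work, as an engineer would, in place of code of your own. Each camera call takes 0.05 s, during which the arm holds its last target. There are 200 camera calls.

## Task

Open the shorter of the two black-capped jars: its cap is stuck, so grip it, break it loose with a firm anticlockwise twist (seen from above), turn it on to its stop and lift it straight off. Put the cap in the empty white bowl and let go. Leave the taller jar closed.

Things in the scene. Friction and masses are not known exactly. Their poses are not given: they have to be found in the camera images.
- cap: cap of the SHORTER jar: ribbed black disc, 50 mm across, 22 mm high, over a steel stem 11 mm long with a 32 x 8 mm crossbar locked in the mouth. Origin: centre of the disc's underside; z up. Grip across it with 30 N or more. Twist anticlockwise: stiff at first (0.4 N m), easing to nothing at 45 degrees, then runs to a firm stop at 60. Springs back if let go before 40; lifts off at the stop. 60 g
- jar: the SHORTER jar: grey plastic, paper label, 68 mm across, in a round aluminium holder (84 mm across) screwed to the bench: it cannot move or turn. Origin: on its axis at bench level. Its shoulder ends 50 mm above the bench; above it a neck 42 mm across rises to the mouth at 70 mm, on which the underside of the cap's disc sits; lifted 15 mm, the cap is clear
- bowl: the empty white plastic bowl, 120 mm across the rim, 42 mm high, about 80 mm across its floor (3 mm thick), loose on the bench, 150 g. Origin: centre of its underside; z up. The smaller bowl with screws in it is not meant
- tall_cap: cap of the TALLER jar, same make and size as the other cap. Origin: centre of its disc's underside, 115 mm above the bench; its jar, 68 mm across, stands right below it. To be left closed. The tall black amplifier at the left, about 0.3 m high and 0.15 m or more left of the robot's midline, stands between the arm's start and the jars
Not all that is in view belongs to the job. What is shaped like the cap but orange or yellow is not meant.

How it is judged:
On the way:
1. the shorter jar's cap is broken loose: turned by more than 34 degrees while still seated on the jar (angle between the x axis of cap and the x axis of jar, either way round above 0.6 rad and z of cap in the frame of jar below 0.08 m and horizontal distance between cap and jar below 0.01 m), for 0.05 s.
At the end, for the whole second after the job is handed in: the shorter jar's cap lies at rest in the empty white bowl, either way up (its origin within 45 mm of the bowl's axis and less than 50 mm above the bowl's underside), and the bowl stands upright on the bench (horizontal distance between cap and bowl below 0.045 m and z of cap in the frame of bowl between 0 and 0.05 m and angle between bowl's own z axis and vertical below 0.2 rad and height (world z) of bowl below 0.02 m and linear speed of cap below 0.03 m/s); the robot touches nothing.
It fails at once if the taller jar's cap is taken off (moved by more than 10 mm) (distance of tall_cap from where it was at the start of the episode above 0.01 m).
It also fails if it takes over 48 s, if anything falls off the work surface, if the arm or the gripper's body presses on something with over 40 N, if the wrist force passes 120 N, or if a joint passes its speed limit or range.

## Working session

There is one attempt and no reset: what is moved stays moved. The work goes in short steps, Python scripts to look and compute and a tool call to move; the robot and the scene stay as the last step left them, time stands still between calls to the robot, and variables do not carry over. Pictures are saved under pics/ and viewed, at most 10 in all, crops included, and the job is handed in when it is done.

Besides the shell and the picture viewer there is one more tool, called after "Call:" as a command line: name --argument value ..., lists and objects as JSON in quotes. carry_out: Moves the arm, as the interface text tells. Its arguments: {"type":"object","properties":{"targets":{"type":"array","items":{"type":"object","properties":{"hand":{"type":"number"},"x":{"type":"number"},"y":{"type":"number"},"z":{"type":"number"},"ax":{"type":"number"},"ay":{"type":"number"},"az":{"type":"number"}}}},"newtons":{"type":"number"}},"required":["targets"]}

```bash
ls; mkdir -p pics; cat > h.py <<'E'
import numpy as np, cv2
from plant import *
from scipy.spatial.transform import Rotation as R
def world(name,depth,p=None):
    p=p or camera_params(name)
    v,u=np.mgrid[0:480,0:640]
    c=np.stack([(u-p['cx'])/p['fx']*depth,-(v-p['cy'])/p['fy']*depth,-depth],-1)
    return c@np.array(p['rotation']).reshape(3,3).T+np.array(p['position'])
E
python3 - <<'E'
from h import *
for n in("scene","side"):
    p=camera_params(n);im,d=read_camera(n);cv2.imwrite(f'pics/{n}.png',im);np.save(n+'.npy',d);np.save(n+'w.npy',world(n,d,p));print(n,p)
s=read_state();print(s)
E
```

```text
picsTraceback (most recent call last):
  File "<stdin>", line 3, in <module>
  File "h.py", line 8, in world
    return c@np.array(p['rotation']).reshape(3,3).T+np.array(p['position'])
             ~~~~~~~~~~~~~~~~~~~~~~~~~~~~~~~^^^^^
ValueError: cannot reshape array of size 3 into shape (3,3)
```

View pics/scene.png

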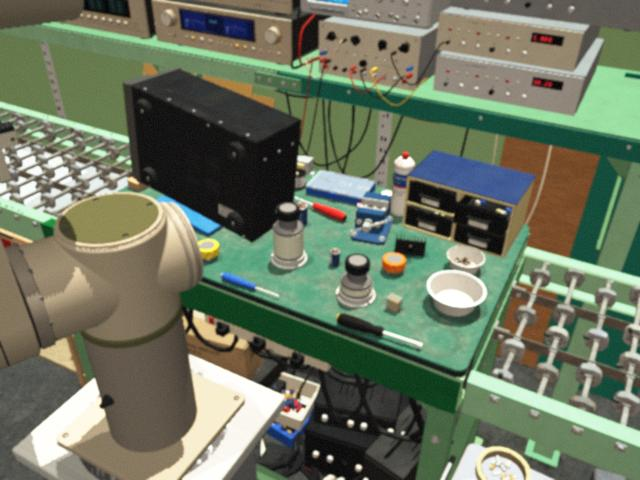

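The scene view shows these candidates for the cap: short jar cap (358,264), tall jar cap (288,213), orange knob (394,262) and yellow one (207,248). The bowls are the empty white one at (456,293) and the one with screws at (466,259). I choose the cap at (358,264) and the bowl at (456,293).

```bash
sed -i "s/np.array(p\['rotation'\]).reshape(3,3).T/R.from_rotvec(p['rotation']).as_matrix().T/" h.py
python3 - <<'E'
from h import *
for n in("scene","side"):
    p=camera_params(n);im,d=read_camera(n);cv2.imwrite(f'pics/{n}.png',im);W=world(n,d,p);np.save(n+'w.npy',W);print(n,p)
    if n=="scene":
        for u,v in((358,258),(358,264),(288,206),(456,300),(430,290),(482,290),(456,276),(220,310),(394,258),(440,330)): print(u,v,W[v,u].round(3))
        cv2.imwrite('pics/crop.png',cv2.resize(im[180:360,250:500],None,fx=3,fy=3))
s=read_state();print(s)
E
```

```text
scene {'fx': 584.5878698019608, 'fy': 584.5878698019608, 'cx': 326.16447424312713, 'cy': 240.86910774279517, 'position': array([-0.4322574 , -0.53480804,  0.78722557]), 'rotation': array([ 0.86878634, -0.54220885, -0.98143957])}
358 258 [ 0.46  -0.147  0.094]
358 264 [ 0.442 -0.156  0.094]
288 206 [0.505 0.045 0.138]
456 300 [ 0.542 -0.342  0.003]
430 290 [ 0.499 -0.295  0.042]
482 290 [ 0.555 -0.387  0.039]
456 276 [ 0.584 -0.324  0.033]
220 310 [ 0.349  0.134 -0.079]
394 258 [ 0.579 -0.183  0.033]
440 330 [ 0.438 -0.342  0.003]
side {'fx': 473.7005266036037, 'fy': 473.7005266036037, 'cx': 321.3093425138964, 'cy': 236.1869728135858, 'position': array([ 0.237053  , -0.69406356,  0.67327316]), 'rotation': array([ 0.86628829, -0.18603312, -0.37119552])}
{'t': 0.15, 'q': array([ 1.13360572e+00,  1.31023842e-01,  1.48901866e+00,  2.64835642e-05,
        1.52302880e+00, -8.53665936e-02]), 'dq': array([ 1.30721391e-03, -6.32986100e-04, -3.48245118e-03, -3.84925634e-04,
        9.13500920e-05, -9.83474874e-04]), 'joint_torque': array([-1.77653619e-04, -5.60480869e+01, -4.92332196e+01,  7.68050901e-02,
        3.06710531e-02, -3.60743763e-05]), 'tool_pos': array([0.20664792, 0.5631056 , 0.40391239]), 'orientation': array([-5.49728548e-01, -3.09270717e+00,  2.23280006e-03]), 'force': array([-0.32934957,  0.2412958 ,  0.07332805]), 'wrist_torque': array([0.03114838, 0.00627676, 0.06383664]), 'gripper_force': 0.0, 'opening': 0.09294159199084101}
```

View pics/side.png

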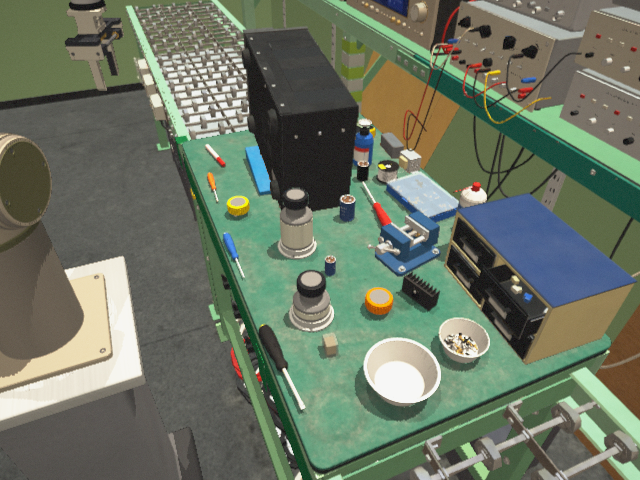

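View pics/crop.png

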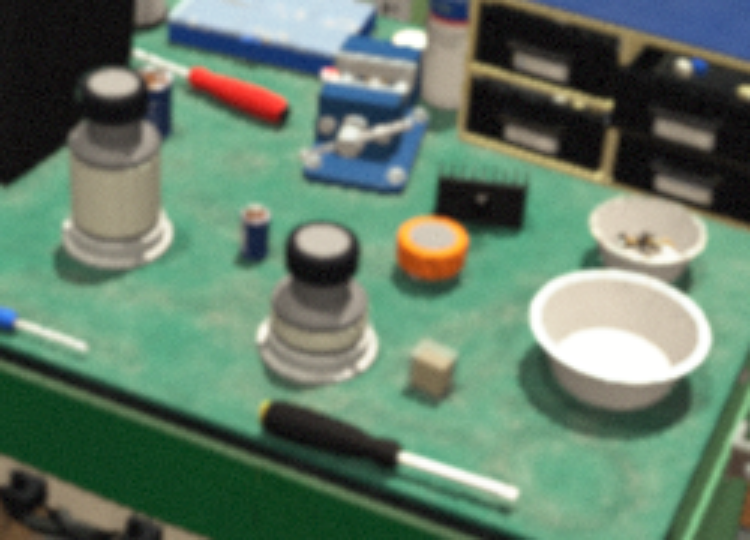

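The crop confirms the choice: black grey-topped cap on the short jar at crop (322,252), taller jar at (115,95), and the empty bowl at (620,335). Side view: short cap (311,283), tall cap (294,198), empty bowl (401,372).

```bash
python3 - <<'E'
from h import *
from scipy.optimize import least_squares
def circ(P,r=None):
    f=lambda q:np.hypot(P[:,0]-q[0],P[:,1]-q[1])-(q[2] if r is None else r)
    return least_squares(f,[*P[:,:2].mean(0),r or .05],loss='soft_l1',f_scale=.002).x.round(4)
for n in("scene","side"):
    W=np.load(n+'w.npy').reshape(-1,3)
    def sel(c,rad,z0,z1): return W[(np.hypot(W[:,0]-c[0],W[:,1]-c[1])<rad)&(W[:,2]>z0)&(W[:,2]<z1)]
    for nm,c,z in(('short',(.455,-.15),.088),('tall',(.515,.043),.133)):
        P=sel(c,.04,z,z+.012); print(n,nm,'top z',np.median(P[:,2]).round(4),'mid',((P.max(0)+P.min(0))/2).round(4),P.mean(0).round(4),len(P))
        P=sel(c,.04,z-.012,z-.002); print('  side circ r25',circ(P,.025),len(P))
    P=sel((.54,-.34),.08,.036,.05); print(n,'bowl rim',circ(P),P[:,2].max().round(3),len(P))
    P=W[(W[:,1]>.08)&(W[:,1]<.6)&(W[:,0]>.25)&(W[:,0]<.9)&(W[:,2]>.1)]
    P=P[np.hypot(P[:,0]-.515,P[:,1]-.043)>.06]
    print('amp',np.percentile(P,[1,50,99],axis=0).round(3))
    H=W[(W[:,2]>.2)&(W[:,0]>.2)&(W[:,0]<1.0)&(W[:,1]>-.6)&(W[:,1]<.7)]
    for a in np.arange(-.6,.7,.1):
        h=H[(H[:,1]>=a)&(H[:,1]<a+.1)]
        if len(h)>30: print(n,'y',a.round(1),'x min',np.percentile(h[:,0],2).round(3),'xmed',np.median(h[:,0]).round(3),'zmax',np.percentile(h[:,2],98).round(3))
print(R.from_rotvec(read_state()['orientation']).as_matrix().round(3))
E
```

```text
scene short top z 0.0925 mid [ 0.4576 -0.1488  0.0927] [ 0.4535 -0.1494  0.0923] 311
  side circ r25 [ 0.4575 -0.148   0.025 ] 98
scene tall top z 0.1373 mid [0.5014 0.0433 0.137 ] [0.4988 0.0416 0.1371] 241
  side circ r25 [0.5017 0.0437 0.025 ] 83
scene bowl rim [ 0.5312 -0.34    0.0562] 0.047 519
amp [[0.496 0.108 0.103]
 [0.537 0.275 0.241]
 [0.682 0.531 0.317]]
scene y -0.6 x min 0.933 xmed 0.941 zmax 0.528
scene y -0.5 x min 0.934 xmed 0.988 zmax 0.532
scene y -0.4 x min 0.935 xmed 0.983 zmax 0.518
scene y -0.3 x min 0.934 xmed 0.983 zmax 0.507
scene y -0.2 x min 0.933 xmed 0.984 zmax 0.493
scene y -0.1 x min 0.902 xmed 0.955 zmax 0.486
scene y -0.0 x min 0.904 xmed 0.956 zmax 0.477
scene y 0.1 x min 0.495 xmed 0.895 zmax 0.46
scene y 0.2 x min 0.513 xmed 0.618 zmax 0.454
scene y 0.3 x min 0.523 xmed 0.931 zmax 0.442
scene y 0.4 x min 0.207 xmed 0.677 zmax 0.431
scene y 0.5 x min 0.543 xmed 0.956 zmax 0.423
scene y 0.6 x min 0.934 xmed 0.958 zmax 0.403
side short top z 0.0913 mid [ 0.4555 -0.1495  0.0914] [ 0.4548 -0.1511  0.0912] 481
  side circ r25 [ 0.4557 -0.1484  0.025 ] 115
side tall top z 0.1359 mid [0.4997 0.0418 0.1364] [0.4989 0.0402 0.1359] 296
  side circ r25 [0.5001 0.0431 0.025 ] 89
side bowl rim [ 0.5306 -0.3411  0.0564] 0.045 979
amp [[0.495 0.105 0.103]
 [0.573 0.174 0.264]
 [0.785 0.509 0.316]]
side y -0.4 x min 0.933 xmed 0.936 zmax 0.268
side y -0.3 x min 0.934 xmed 0.977 zmax 0.411
side y -0.2 x min 0.934 xmed 0.981 zmax 0.482
side y -0.1 x min 0.9 xmed 0.954 zmax 0.469
side y -0.0 x min 0.899 xmed 0.953 zmax 0.452
side y 0.1 x min 0.5 xmed 0.64 zmax 0.414
side y 0.2 x min 0.514 xmed 0.642 zmax 0.402
side y 0.3 x min 0.523 xmed 0.933 zmax 0.387
side y 0.4 x min 0.205 xmed 0.661 zmax 0.362
side y 0.5 x min 0.202 xmed 0.933 zmax 0.405
side y 0.6 x min 0.216 xmed 0.935 zmax 0.343
[[-0.939  0.345 -0.001]
 [ 0.345  0.939 -0.001]
 [ 0.    -0.001 -1.   ]]
```

Call:
carry_out --targets '[{"z": -0.06,"hand": 100},{"z": -0.12},{"z": -0.17},{"x": -0.04,"y": -0.048,"z": -0.17},{"x": -0.08,"y": -0.096,"z": -0.17},{"x": -0.12,"y": -0.145,"z": -0.17},{"x": -0.16,"y": -0.194,"z": -0.17},{"x": -0.2,"y": -0.242,"z": -0.17}]'

```text
schema error: expected keys hand, x, y, z, ax, ay, az
```

Call:
carry_out --targets '[{"x": -0.04,"y": -0.048,"az": 0.17},{"x": -0.08,"y": -0.096,"az": 0.34},{"x": -0.12,"y": -0.145,"az": 0.51},{"x": -0.16,"y": -0.194,"az": 0.68},{"x": -0.2,"y": -0.242,"az": 0.85},{"x": -0.24,"y": -0.29,"az": 1.02},{"x": -0.28,"y": -0.34,"az": 1.19},{"x": -0.28,"y": -0.34,"az": 1.22}]'

```text
schema error: expected keys hand, x, y, z, ax, ay, az
```

Call:
carry_out --targets '[{"hand": 100,"x": 0,"y": 0,"z": -0.06,"ax": 0,"ay": 0,"az": 0},{"hand": 100,"x": 0,"y": 0,"z": -0.12,"ax": 0,"ay": 0,"az": 0},{"hand": 100,"x": 0,"y": 0,"z": -0.17,"ax": 0,"ay": 0,"az": 0},{"hand": 100,"x": -0.04,"y": -0.048,"z": -0.17,"ax": 0,"ay": 0,"az": 0},{"hand": 100,"x": -0.08,"y": -0.096,"z": -0.17,"ax": 0,"ay": 0,"az": 0},{"hand": 100,"x": -0.12,"y": -0.145,"z": -0.17,"ax": 0,"ay": 0,"az": 0},{"hand": 100,"x": -0.16,"y": -0.194,"z": -0.17,"ax": 0,"ay": 0,"az": 0},{"hand": 100,"x": -0.2,"y": -0.242,"z": -0.17,"ax": 0,"ay": 0,"az": 0}]'

```text
t: 1.15
tool_pos: [0.3106, 0.2667, 0.5745]
orientation: [0.549, 3.093, -0.0]
force: [1.7, -0.4, 0.6]
opening: 0.0928
gripper_force: 0.0
```

Call:
carry_out --targets '[{"hand": 100,"x": -0.04,"y": -0.048,"z": 0,"ax": 0,"ay": 0,"az": 0.17},{"hand": 100,"x": -0.08,"y": -0.096,"z": 0,"ax": 0,"ay": 0,"az": 0.34},{"hand": 100,"x": -0.12,"y": -0.145,"z": 0,"ax": 0,"ay": 0,"az": 0.51},{"hand": 100,"x": -0.16,"y": -0.194,"z": 0,"ax": 0,"ay": 0,"az": 0.68},{"hand": 100,"x": -0.2,"y": -0.242,"z": 0,"ax": 0,"ay": 0,"az": 0.85},{"hand": 100,"x": -0.24,"y": -0.29,"z": 0.04,"ax": 0,"ay": 0,"az": 1.02},{"hand": 100,"x": -0.28,"y": -0.339,"z": 0.08,"ax": 0,"ay": 0,"az": 1.19},{"hand": 100,"x": -0.28,"y": -0.339,"z": 0.12,"ax": 0,"ay": 0,"az": 1.22}]'

```text
t: 2.15
tool_pos: [0.4571, -0.1489, 0.4545]
orientation: [2.227, 2.212, 0.001]
force: [1.8, 0.6, 0.7]
opening: 0.0928
gripper_force: 0.0
```

```bash
cat > look.py <<'E'
from h import *
import sys
n=sys.argv[1]
s=read_state();p=camera_params('wrist');im,d=read_camera('wrist');cv2.imwrite(f'pics/{n}.png',im)
W=world('wrist',d,p).reshape(-1,3);M=R.from_rotvec(s['orientation']).as_matrix()
print('tcp',s['tool_pos'].round(4),'q',s['q'].round(3));print(M.round(3))
P=W[(np.hypot(W[:,0]-.456,W[:,1]+.148)<.045)&(W[:,2]>.084)&(W[:,2]<.1)]
if len(P): c=(P.max(0)+P.min(0))/2; print('cap',len(P),P.mean(0).round(4),c.round(4),P.min(0).round(4),P.max(0).round(4),'tool delta',((P.mean(0)-s['tool_pos'])@M).round(4))
E
python3 look.py w1
```

```text
tcp [ 0.4571 -0.1489  0.4545] q [-0.421 -0.214  1.733 -0.     1.62  -0.415]
[[ 0.007  1.     0.002]
 [ 1.    -0.007 -0.001]
 [-0.001  0.002 -1.   ]]
cap 2413 [ 0.4539 -0.1465  0.0913] [ 0.454  -0.1474  0.0894] [ 0.4286 -0.1729  0.084 ] [ 0.4794 -0.1219  0.0947] tool delta [ 0.0029 -0.004   0.3632]
```

View pics/w1.png

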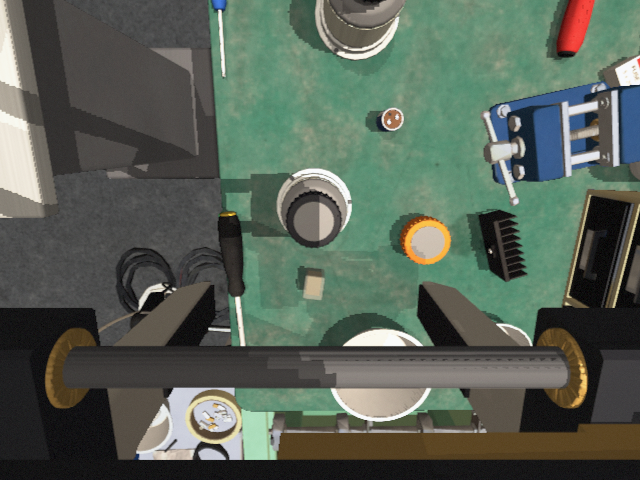

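The wrist view shows the black cap at (315,218) on the short jar, with the fingers either side along world x and no obstacles between them. Next I descend.

Call:
carry_out --targets '[{"hand": 100,"x": 0.001,"y": -0.0015,"z": 0.05,"ax": 0,"ay": 0,"az": 0},{"hand": 100,"x": 0.001,"y": -0.0015,"z": 0.1,"ax": 0,"ay": 0,"az": 0},{"hand": 100,"x": 0.001,"y": -0.0015,"z": 0.14,"ax": 0,"ay": 0,"az": 0},{"hand": 100,"x": 0.001,"y": -0.0015,"z": 0.17,"ax": 0,"ay": 0,"az": 0},{"hand": 100,"x": 0.001,"y": -0.0015,"z": 0.19,"ax": 0,"ay": 0,"az": 0},{"hand": 100,"x": 0.001,"y": -0.0015,"z": 0.2,"ax": 0,"ay": 0,"az": 0},{"hand": 100,"x": 0.001,"y": -0.0015,"z": 0.206,"ax": 0,"ay": 0,"az": 0},{"hand": 100,"x": 0.001,"y": -0.0015,"z": 0.206,"ax": 0,"ay": 0,"az": 0}]'

```text
t: 3.2
tool_pos: [0.4553, -0.1451, 0.2491]
orientation: [2.222, 2.22, 0.0]
force: [1.1, -0.0, 0.0]
opening: 0.0928
gripper_force: 0.0
```

Call:
carry_out --newtons 8 --targets '[{"hand": 70,"x": 0,"y": 0,"z": 0,"ax": 0,"ay": 0,"az": 0},{"hand": 60,"x": 0,"y": 0,"z": 0,"ax": 0,"ay": 0,"az": 0},{"hand": 40,"x": 0,"y": 0,"z": 0,"ax": 0,"ay": 0,"az": 0},{"hand": 40,"x": 0,"y": 0,"z": 0,"ax": 0,"ay": 0,"az": 0},{"hand": 40,"x": 0,"y": 0,"z": 0,"ax": 0,"ay": 0,"az": 0},{"hand": 40,"x": 0,"y": 0,"z": 0,"ax": 0,"ay": 0,"az": 0}]'

```text
t: 3.95
tool_pos: [0.4551, -0.1451, 0.2488]
orientation: [2.223, 2.22, -0.0]
force: [-0.1, 0.6, 0.3]
opening: 0.0494
gripper_force: 8.0
```

Call:
carry_out --newtons 58 --targets '[{"hand": 60,"x": 0,"y": 0,"z": 0,"ax": 0,"ay": 0,"az": 0},{"hand": 60,"x": -0.0028,"y": 0,"z": 0,"ax": 0,"ay": 0,"az": 0},{"hand": 60,"x": -0.0028,"y": 0,"z": 0,"ax": 0,"ay": 0,"az": 0},{"hand": 40,"x": -0.0028,"y": 0,"z": 0,"ax": 0,"ay": 0,"az": 0},{"hand": 40,"x": -0.0028,"y": 0,"z": 0,"ax": 0,"ay": 0,"az": 0},{"hand": 40,"x": -0.0028,"y": 0,"z": 0,"ax": 0,"ay": 0,"az": 0},{"hand": 40,"x": -0.0028,"y": 0,"z": 0,"ax": 0,"ay": 0,"az": 0}]'

```text
t: 4.82
tool_pos: [0.4551, -0.1479, 0.2487]
orientation: [2.223, 2.22, -0.0]
force: [0.1, 0.3, -0.5]
opening: 0.0491
gripper_force: 58.0
```

```bash
python3 -c "
from h import *
s=read_state()
for k in('tool_pos','force','wrist_torque','q','opening','gripper_force'):print(k,np.round(s[k],4))"
```

```text
tool_pos [ 0.4551 -0.1479  0.2487]
force [ 0.0758  0.2651 -0.5497]
wrist_torque [-0.0608  0.0646  0.007 ]
q [-0.4215 -0.0638  1.9821 -0.      1.2233 -0.4205]
opening 0.0491
gripper_force 57.9999
```

Call:
carry_out --targets '[{"hand": 40,"x": 0,"y": 0,"z": 0,"ax": 0,"ay": 0,"az": -0.1},{"hand": 40,"x": 0,"y": 0,"z": 0,"ax": 0,"ay": 0,"az": -0.2},{"hand": 40,"x": 0,"y": 0,"z": 0,"ax": 0,"ay": 0,"az": -0.3},{"hand": 40,"x": 0,"y": 0,"z": 0,"ax": 0,"ay": 0,"az": -0.42},{"hand": 40,"x": 0,"y": 0,"z": 0,"ax": 0,"ay": 0,"az": -0.54},{"hand": 40,"x": 0,"y": 0,"z": 0,"ax": 0,"ay": 0,"az": -0.66},{"hand": 40,"x": 0,"y": 0,"z": 0,"ax": 0,"ay": 0,"az": -0.78},{"hand": 40,"x": 0,"y": 0,"z": 0,"ax": 0,"ay": 0,"az": -0.88}]'

```text
t: 5.82
tool_pos: [0.4553, -0.148, 0.2488]
orientation: [1.06, 2.957, 0.0]
force: [1.7, -0.4, -1.8]
opening: 0.0493
gripper_force: 58.0
```

```bash
python3 -c "
from h import *
s=read_state()
for k in('tool_pos','force','wrist_torque','q','opening','gripper_force'):print(k,np.round(s[k],4))"
```

```text
tool_pos [ 0.4553 -0.148   0.2488]
force [ 1.7275 -0.3525 -1.8159]
wrist_torque [-0.1295 -0.2405 -0.0742]
q [-4.2150e-01 -6.3700e-02  1.9819e+00  1.0000e-04  1.2228e+00 -1.3040e+00]
opening 0.0493
gripper_force 57.9986
```

Turned 50° and past the stiff part. Now on to the stop in small steps.

Call:
carry_out --targets '[{"hand": 40,"x": 0,"y": 0,"z": 0,"ax": 0,"ay": 0,"az": -0.06},{"hand": 40,"x": 0,"y": 0,"z": 0,"ax": 0,"ay": 0,"az": -0.12},{"hand": 40,"x": 0,"y": 0,"z": 0,"ax": 0,"ay": 0,"az": -0.17},{"hand": 40,"x": 0,"y": 0,"z": 0,"ax": 0,"ay": 0,"az": -0.2},{"hand": 40,"x": 0,"y": 0,"z": 0,"ax": 0,"ay": 0,"az": -0.2}]'

```text
t: 6.45
tool_pos: [0.4551, -0.1479, 0.2487]
orientation: [-0.765, -3.047, 0.0]
force: [0.2, -0.4, -1.0]
opening: 0.0493
gripper_force: 58.0
```

```bash
python3 -c "
from h import *
s=read_state()
for k in('tool_pos','force','wrist_torque','q','opening','gripper_force'):print(k,np.round(s[k],4))"
```

```text
tool_pos [ 0.4551 -0.1479  0.2487]
force [ 0.2298 -0.3821 -0.9857]
wrist_torque [ 0.0149 -0.0335 -0.0443]
q [-0.4214 -0.0638  1.9821 -0.      1.2233 -1.5002]
opening 0.0493
gripper_force 57.9996
```

No stop torque yet, so there was some slip early on. I continue until the stop is felt.

Call:
carry_out --targets '[{"hand": 40,"x": 0,"y": 0,"z": 0,"ax": 0,"ay": 0,"az": -0.04},{"hand": 40,"x": 0,"y": 0,"z": 0,"ax": 0,"ay": 0,"az": -0.08},{"hand": 40,"x": 0,"y": 0,"z": 0,"ax": 0,"ay": 0,"az": -0.12},{"hand": 40,"x": 0,"y": 0,"z": 0,"ax": 0,"ay": 0,"az": -0.12}]'

```text
t: 6.95
tool_pos: [0.4553, -0.1481, 0.2488]
orientation: [0.584, 3.086, 0.0]
force: [2.1, -0.9, -2.4]
opening: 0.0491
gripper_force: 58.0
```

```bash
python3 -c "
from h import *
s=read_state()
for k in('tool_pos','force','wrist_torque','q','opening','gripper_force'):print(k,np.round(s[k],4))"
```

```text
tool_pos [ 0.4553 -0.1481  0.2488]
force [ 2.0524 -0.8959 -2.3603]
wrist_torque [-0.2308 -0.3755 -0.9239]
q [-4.2180e-01 -6.3700e-02  1.9818e+00  2.0000e-04  1.2228e+00 -1.6189e+00]
opening 0.0491
gripper_force 57.9989
```

Stop felt (0.92 N m). Lift straight up, slowly at first.

Call:
carry_out --targets '[{"hand": 40,"x": 0,"y": 0,"z": 0,"ax": 0,"ay": 0,"az": 0.02},{"hand": 40,"x": 0,"y": 0,"z": -0.004,"ax": 0,"ay": 0,"az": 0.02},{"hand": 40,"x": 0,"y": 0,"z": -0.008,"ax": 0,"ay": 0,"az": 0.02}]'

```text
t: 7.32
tool_pos: [0.4549, -0.1478, 0.2568]
orientation: [-0.612, -3.08, -0.0]
force: [0.0, 0.5, -1.1]
opening: 0.0491
gripper_force: 58.0
```

```bash
python3 -c "
from h import *
s=read_state()
for k in('tool_pos','force','wrist_torque','q','opening','gripper_force'):print(k,np.round(s[k],4))"
```

```text
tool_pos [ 0.4549 -0.1478  0.2568]
force [ 0.0325  0.5055 -1.1329]
wrist_torque [0.0215 0.0294 0.0409]
q [-0.4214 -0.0748  1.9765 -0.      1.241  -1.6002]
opening 0.0491
gripper_force 57.9998
```

Clear of the stop, no resistance. Lift higher and go over the bowl.

Call:
carry_out --targets '[{"hand": 40,"x": 0,"y": 0,"z": -0.02,"ax": 0,"ay": 0,"az": 0},{"hand": 40,"x": 0,"y": 0,"z": -0.05,"ax": 0,"ay": 0,"az": 0},{"hand": 40,"x": 0,"y": 0,"z": -0.08,"ax": 0,"ay": 0,"az": 0},{"hand": 40,"x": -0.036,"y": -0.037,"z": -0.08,"ax": 0,"ay": 0,"az": 0},{"hand": 40,"x": -0.072,"y": -0.075,"z": -0.08,"ax": 0,"ay": 0,"az": 0},{"hand": 40,"x": -0.108,"y": -0.112,"z": -0.08,"ax": 0,"ay": 0,"az": 0},{"hand": 40,"x": -0.144,"y": -0.149,"z": -0.08,"ax": 0,"ay": 0,"az": 0},{"hand": 40,"x": -0.144,"y": -0.149,"z": -0.08,"ax": 0,"ay": 0,"az": 0}]'

```text
t: 8.32
tool_pos: [0.5314, -0.3433, 0.3353]
orientation: [-0.615, -3.079, -0.001]
force: [-0.5, -0.2, -0.2]
opening: 0.0492
gripper_force: 58.0
```

```bash
python3 - <<'E'
from h import *
s=read_state();M=R.from_rotvec(s['orientation']).as_matrix();print(s['tool_pos'].round(4),s['opening'],M.round(3).tolist(),s['q'].round(3))
im,d=read_camera('side');cv2.imwrite('pics/s2.png',im);W=world('side',d).reshape(-1,3)
print('delta',((np.array([.531,-.3405,.217])-s['tool_pos'])@M).round(4))
E
```

```text
[ 0.5314 -0.3433  0.3353] 0.049181845887091596 [[-0.923, 0.384, -0.002], [0.384, 0.923, 0.001], [0.002, 0.0, -1.0]] [-0.654  0.258  1.471 -0.     1.414 -1.831]
delta [0.0012 0.0024 0.1183]
```

View pics/s2.png

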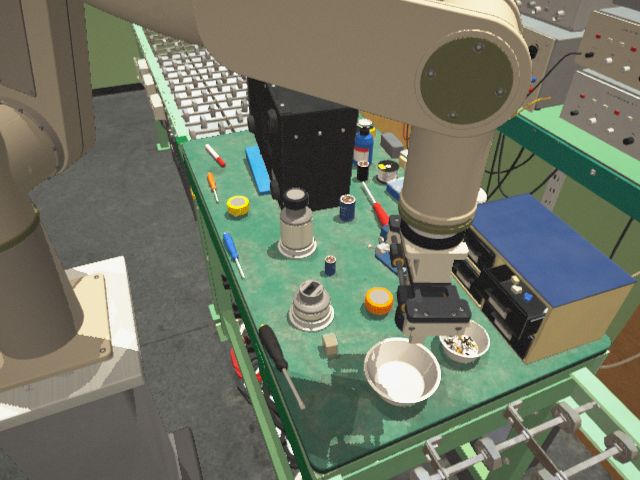

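The jar at (311,287) is open, the tall jar's cap is untouched, and the gripper is holding the cap above the bowl at (401,372). Lowering now.

Call:
carry_out --targets '[{"hand": 40,"x": 0.001,"y": 0.001,"z": 0.03,"ax": 0,"ay": 0,"az": 0},{"hand": 40,"x": 0.001,"y": 0.001,"z": 0.06,"ax": 0,"ay": 0,"az": 0},{"hand": 40,"x": 0.001,"y": 0.001,"z": 0.085,"ax": 0,"ay": 0,"az": 0},{"hand": 40,"x": 0.001,"y": 0.001,"z": 0.1,"ax": 0,"ay": 0,"az": 0},{"hand": 40,"x": 0.001,"y": 0.001,"z": 0.11,"ax": 0,"ay": 0,"az": 0},{"hand": 40,"x": 0.001,"y": 0.001,"z": 0.118,"ax": 0,"ay": 0,"az": 0},{"hand": 40,"x": 0.001,"y": 0.001,"z": 0.118,"ax": 0,"ay": 0,"az": 0}]'

```text
t: 9.25
tool_pos: [0.5308, -0.3393, 0.2187]
orientation: [-0.611, -3.081, -0.0]
force: [-0.1, 0.8, -1.6]
opening: 0.0494
gripper_force: 58.0
```

Call:
carry_out --targets '[{"hand": 57,"x": 0,"y": 0,"z": 0,"ax": 0,"ay": 0,"az": 0},{"hand": 57,"x": 0,"y": 0,"z": 0,"ax": 0,"ay": 0,"az": 0},{"hand": 58,"x": 0,"y": 0,"z": 0,"ax": 0,"ay": 0,"az": 0},{"hand": 58,"x": 0,"y": 0,"z": -0.02,"ax": 0,"ay": 0,"az": 0},{"hand": 58,"x": 0,"y": 0,"z": -0.05,"ax": 0,"ay": 0,"az": 0},{"hand": 58,"x": 0,"y": 0,"z": -0.1,"ax": 0,"ay": 0,"az": 0},{"hand": 58,"x": 0,"y": 0,"z": -0.16,"ax": 0,"ay": 0,"az": 0},{"hand": 58,"x": 0,"y": 0,"z": -0.2,"ax": 0,"ay": 0,"az": 0}]'

```text
t: 10.25
tool_pos: [0.5308, -0.3394, 0.4244]
orientation: [0.611, 3.077, -0.004]
force: [-0.1, -0.6, 0.5]
opening: 0.0543
gripper_force: 0.0
```

```bash
python3 - <<'E'
from h import *
im,d=read_camera('side');cv2.imwrite('pics/s3.png',cv2.resize(im[220:420,260:520],None,fx=3,fy=3));s=read_state();print(s['t'],s['tool_pos'],s['opening'],s['gripper_force'])
W=world('side',d);b=(im.max(-1)<70)&(np.hypot(W[...,0]-.531,W[...,1]+.3405)<.055)&(W[...,2]<.08)&(W[...,2]>0)
print('dark in bowl',b.sum(),W[b].mean(0),W[b].min(0),W[b].max(0))
E
```

```text
10.3 [ 0.53137797 -0.3397621   0.43044321] 0.053894816700189765 0.0
dark in bowl 305 [ 0.52059108 -0.35262945  0.03001946] [ 0.50521179 -0.36658468  0.01362942] [ 0.55334998 -0.3168784   0.03766247]
```

View pics/s3.png

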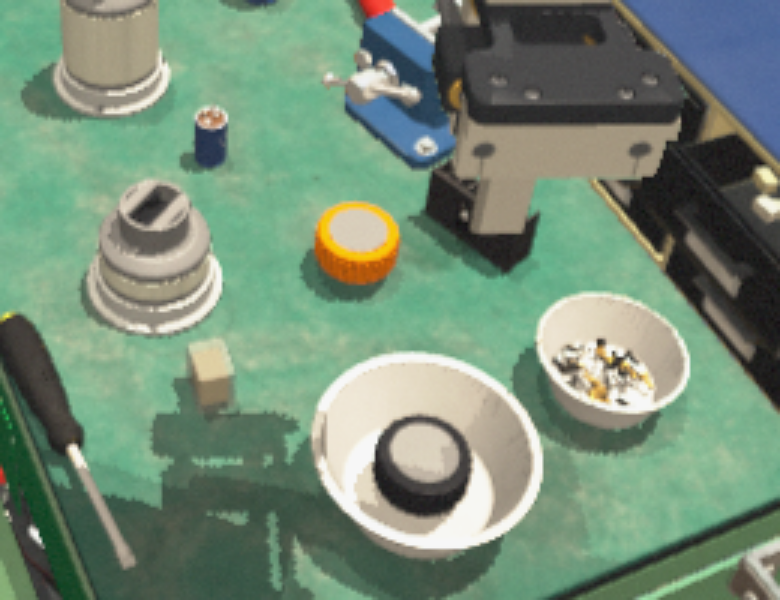

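The cap lies centred in the bowl at crop (422,462), with the bowl upright and the gripper well clear. One short hold, then I hand in.

Call:
carry_out --targets '[{"hand": 58,"x": 0,"y": 0,"z": 0,"ax": 0,"ay": 0,"az": 0},{"hand": 58,"x": 0,"y": 0,"z": 0,"ax": 0,"ay": 0,"az": 0},{"hand": 58,"x": 0,"y": 0,"z": 0,"ax": 0,"ay": 0,"az": 0},{"hand": 58,"x": 0,"y": 0,"z": 0,"ax": 0,"ay": 0,"az": 0}]'

```text
t: 10.8
tool_pos: [0.5306, -0.3392, 0.4174]
orientation: [-0.611, -3.08, -0.001]
force: [-0.1, -0.2, -0.2]
opening: 0.0541
gripper_force: 0.0
```

```bash
python3 -c "
from plant import robot
print(robot.close_job())"
```

```text
the job is handed in; nothing more can be done
None
```

I opened the shorter jar, put its cap in the empty white bowl, left the taller jar closed, and handed the job in at about 10.8 s; the hand-in returned no verdict.

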